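Seat the tapered plug of a plug cock and close it

TASK

Take the brass plug out of the wooden block and lower it into the valve's tapered hole with its handle in line with the pipes. Then, pressing it down firmly all the while (about 20 N, never more than 25 N), work it round a quarter turn, either way, until the handle stands square across the pipes and the collar has come down to the rim, so that the plug stays wedged there when you let go. Leave the tin, the spanner and the socket alone.

Things in the scene. Friction and masses are not known exactly. Their poses are not given: they have to be found in the camera images.
- plug: Brass tapered plug, 0.25 to 0.36 kg, upright. Origin: centre of the underside of its round collar (47 mm across, 6 mm thick); z up along the axis, x along the handle. Below the collar the taper: 34 mm across at the collar, 0.3 mm less per mm of length, 49 mm long, rounded nose. It starts in the wooden block, collar resting on the block's top.
- plug_handle (a point): Grasp point in the middle of the plug's handle, 33 mm above the collar's underside (axes as plug). The handle is a flat upright bar, 46 mm long along x, 12 mm thick along y, 30 mm high (from 16 to 46 mm above the collar's underside), on a stem 18 mm across. Grasp it across the thickness, fingertips above the collar.
- block: Fixed wooden block 85 x 85 x 60 mm high with a loose 37 mm vertical hole through its middle, in which the plug waits. Origin: centre of its underside, on the bench.
- base: Fixed dark plate, 130 x 100 x 10 mm, with a round rubber mount on which the steel plug cock (the valve) stands: round body 64 mm across, its top (the rim) 85 mm above the bench. Origin: on the bench under the hole's axis, z up. The two pipe stubs run along +x and -x, out to 85 mm from the axis, centred 42 mm above the bench, with 38 mm unions.
- valve (a joint): How far the valve has been pushed down on its rubber mount, in m: 0 at rest, 0.0021 at 25 N of push (12 N per mm, the plug's own weight included). Past 0.0025 (30 N) the mount is overloaded and the job is spoilt.
- valve_rim (a point): Centre of the hole's mouth, level with the flat rim on top of the valve body (85 mm above the bench; axes as base). The hole, about 32 mm across at the mouth, tapers like the plug and has a pale springy sleeve that meets the plug when the collar's underside is 7 mm above the rim. With the collar 3 mm or less above the rim the plug is wedged and holds by itself.
- valve_seat (a point): Point on the hole's axis 24 mm below the rim, mid-sleeve. Pushed straight down with 20 N the plug stops 4 to 5 mm above the rim, as friction bears the push; a push kept up while it turns sinks it: over a quarter turn 17 N brings it to 1 to 2.5 mm above the rim, 20 N to 0 to 2 mm. The drag on turning is below 1 N m. If still too high, turn it back and forth under the push. Keep it under 25 N.
- valve_spring (a point): Point on the hole's axis 37 mm below the rim: top of the spring follower when free. It meets the plug's nose when the collar is 12 mm above the rim and pushes up with 4.5 to 5.5 N, more than the plug's weight, so a plug that is not wedged rises again when let go.
- tin: Grey tin, 60 mm across, 55 mm high, standing on the bench: leave alone. Origin: centre of its underside.
- wrench: Open-ended steel spanner, 180 mm long, lying on the bench: leave alone. Origin: below its middle, on the bench.
- socket: Steel socket, 32 mm across, 60 mm high, standing on the bench: leave alone. Origin: centre of its underside.
Things that resemble listed ones, but are neither listed nor needed, are in the scene too. There is more than one size of the plug; the one meant has the size given above. Of the things that look like the base, the smaller one is meant.

How it is judged:
By the outcome, as a careful person would: the job done as asked, in the order asked, and still so for the second after the job is handed in, with the robot touching nothing.
It also fails if it takes over 61 s, if anything falls off the work surface, if the arm or the gripper's body presses on something with over 40 N, if the wrist force passes 120 N, or if a joint passes its speed limit or range.

ROBOT

A 6-joint arm with a two-finger parallel gripper is mounted at the origin on the work surface. World frame = base frame: x ahead of the robot, y to its left, z up, the work surface at z = 0. Lengths are in mm, angles in rad, forces in N, time in s.
With the tool pointing down it reaches from about 300 to 775 mm from the base axis. Payload 14.6 kg.
Tool frame: the origin (TCP) lies at the very end of the fingers, on their centre line; the grasp point (between the pads) lies 19 mm behind it; z points along the fingers, x is the direction in which the jaws open and shut, and the axes are right-handed (so a half turn about z gives the same grasp; the last joint's range is limited). The gripper opens to 85 mm and grips with 20 to 120 N. Pads are 22 mm wide; open, the fingers measure 114 mm over their backs; the gripper's body (76 mm by 85 mm) begins 54 mm behind the grasp point. The pads swing forward as they close: fully open they stand 13 mm farther back than shut.
Start: joints at [1.231, 0.3, 1.521, -0, 1.321, -0.067], TCP at [148.184, 529.652, 231.281] pointing down, gripper open.
Joint ranges: [-3.03, 3.03], [-0.79, 2.21], [0.23, 2.52], [-1.04, 4.18], [0, 3.07], [-2.55, 2.55]. Speed limits (rad/s): [2.22, 2.22, 2.57, 3.14, 3.14, 3.14].

INTERFACE

Orientations are given as a unit quaternion [w, x, y, z].
In Python, from bench import get_obs, snapshot, workorder gives the robot as it stands.
- The arm moves only by the tool carry_out, never from a script. Its argument "motion" is a list of rows, each an object of numbers: "x", "y", "z": the shift along the world's x, y, z in mm; "roll": the turn about the world's z in rad; "claw": the finger opening in mm, from 0 to 85.4. In form: [{"x": .., "y": .., "z": .., "roll": .., "claw": ..}, ...]. A call has 1 to 8 rows; each row shifts and turns the pose as measured when the row begins; what a row does not reach is not made up. A row lasts 1/8 s, in which the tool goes at most 62.5 mm and 10.7 degrees, less where a joint would pass 70% of its speed; a pose out of reach is approached as far as the arm can. A call is refused whole if a number of a shift passes 62.5 or a number of a turn 0.188, either way. A call with a gripper value outside its range is refused whole. The fingers move at their own pace and stop on an object; "force" is the grip in N (left out, the last holds). Time passes only in rows, so rows that do not move let the fingers close. It gives the time, the measured TCP pose, the force and the opening at its end, in the units of the state.
- get_obs(): the state, without advancing time (a new reading comes with each control period).
- snapshot(name): name is "side" or "top" or "wrist"; returns a dict with "pixels" (420x560x3 uint8, red, green, blue), "vfov" (degrees; the focal length in pixels is half the picture's height over the tangent of half this angle, whatever the lens; pixels are square), "cx", "cy" (the principal point, pixels), "R" (3x3) and "t" (3): a world point X has camera coordinates R X + t; the wrist camera has in their place "tool_from_camera" (4x4, takes a point from camera to tool coordinates, whose origin is the TCP and whose axes are the tool frame's). Camera axes: x right, y down, z forward; pixel columns grow to the right and rows downward; lengths in mm; the calibration is good to about 2 mm. A picture is of the moment at which its call begins: read the wrist's pose just before it. There is no depth.
- workorder.job_done(): hands the job in, once; it reports no verdict.
The state is a dict: "time_s": time; "joint_positions": joint angles; "joint_vel": joint speeds; "joint_efforts": joint torques, N m; "position": TCP position; "eef_rot": TCP orientation; "wrist_force": force on the tool from outside, world axes, zero at the start; "torque": the same for the moment, N m; "finger_gap": finger opening in mm.
Only numpy, scipy, OpenCV 4.12 (cv2) and the standard library are available. Lean on these libraries where they do the work, as an engineer would, in place of code of your own. Each camera call takes 0.05 s, during which the arm holds its last target.

## Working session

There is one attempt and no reset: what is moved stays moved. The work goes in short steps, Python scripts to look and compute and a tool call to move; the robot and the scene stay as the last step left them, time stands still between calls to the robot, and variables do not carry over. Pictures are saved under pics/ and viewed, and the job is handed in when it is done.

Besides the shell and the picture viewer there is one more tool, called after ">>>" in YAML: its name, and indented under it one key for each argument. carry_out: Moves the arm, as the interface text tells. Its arguments: {"type":"object","properties":{"motion":{"type":"array"},"force":{"type":"number"}},"required":["motion"]}

```bash
ls; mkdir -p pics; cat > h.py <<'E'
import numpy as np, cv2, json
from bench import get_obs, snapshot, workorder
def snap(name, fn):
    o=get_obs(); s=snapshot(name)
    cv2.imwrite('pics/'+fn+'.png', cv2.cvtColor(np.asarray(s['pixels']),cv2.COLOR_RGB2BGR))
    d={k:np.asarray(v) for k,v in s.items()}
    np.savez('pics/'+fn+'.npz', pos=o['position'], rot=o['eef_rot'], **d)
    return o,s
E
python3 - <<'E'
from h import *
for n in ['side','top','wrist']:
    o,s=snap(n,n+'0')
    print(n,{k:np.round(v,3).tolist() for k,v in s.items() if k!='pixels'})
print(o)
E
```

```text
pics
side {'vfov': 53.94, 'cx': 274.624, 'cy': 208.373, 'R': [[0.728, -0.686, -0.018], [-0.478, -0.489, -0.73], [0.492, 0.54, -0.683]], 't': [-403.712, 273.003, 637.392]}
top {'vfov': 44.361, 'cx': 277.461, 'cy': 199.247, 'R': [[0.016, -1.0, -0.019], [-0.986, -0.012, -0.164], [0.164, 0.021, -0.986]], 't': [-33.349, 502.828, 1166.373]}
wrist {'vfov': 66.242, 'cx': 273.865, 'cy': 208.585, 'tool_from_camera': [[1.0, -0.001, -0.0, -0.111], [0.001, 0.947, 0.32, -81.48], [0.0, -0.32, 0.947, -143.93], [0.0, 0.0, 0.0, 1.0]]}
{'time_s': 0.1, 'joint_positions': array([ 1.23140706e+00,  3.00409831e-01,  1.52146578e+00,  1.38113594e-06,
        1.32070986e+00, -6.65940124e-02]), 'joint_vel': array([ 4.42018256e-04, -2.23512812e-03, -2.97734061e-03, -1.27837759e-03,
        1.38658029e-03,  4.75645654e-05]), 'joint_efforts': array([ 1.92625455e-03, -5.44373953e+01, -3.62364399e+01, -1.08876447e-04,
        3.06364869e-03,  6.41786255e-05]), 'position': array([148.11910317, 529.48178007, 230.80370273]), 'eef_rot': array([ 2.72484592e-04,  7.96688268e-01,  6.04390236e-01, -4.14940925e-04]), 'wrist_force': array([ 0.36126469,  0.55201611, -0.26640092]), 'torque': array([0.04030784, 0.02311857, 0.04764986]), 'finger_gap': 85.45226904572723}
```

View pics/side0.png

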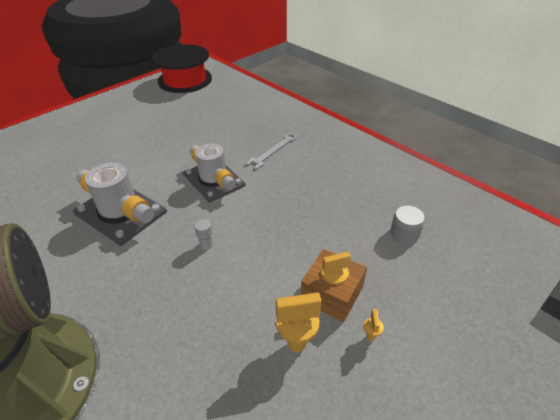

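View pics/top0.png

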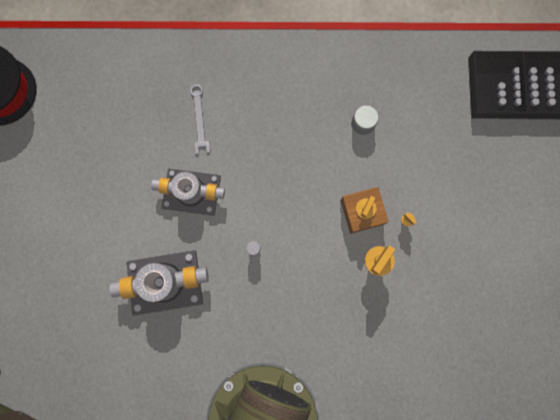

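View pics/wrist0.png

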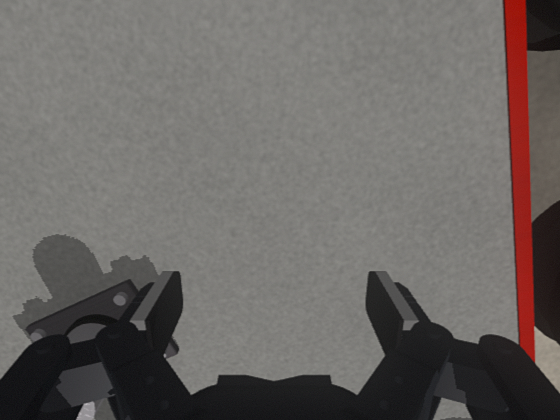

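```bash
python3 - <<'E'
import cv2,numpy as np
t=cv2.imread('pics/top0.png');s=cv2.imread('pics/side0.png')
a=[t[165:215,145:230],t[180:240,335:425],s[130:205,175:255],s[240:325,290:395]]
a=[cv2.resize(x,(400,300),interpolation=cv2.INTER_CUBIC) for x in a]
cv2.imwrite('pics/z0.png',np.vstack([np.hstack(a[:2]),np.hstack(a[2:])]))
E
```

```text
(no output)
```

View pics/z0.png

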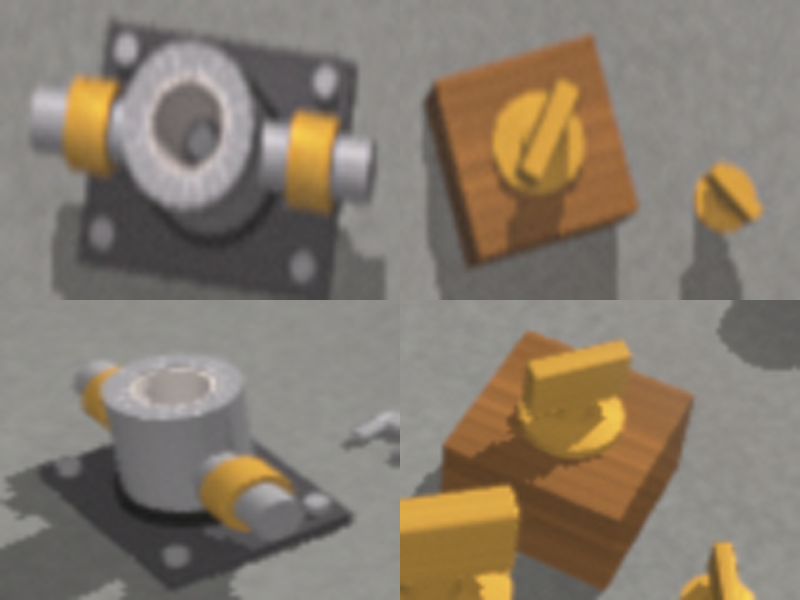

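```bash
cat >> h.py <<'E'
from scipy.spatial.transform import Rotation as Ro
def load(fn):
    return dict(np.load('pics/'+fn+'.npz'))
def cam(d):
    h=d['pixels'].shape[0]; f=h/2/np.tan(np.radians(float(d['vfov']))/2)
    if 'R' in d: R=d['R'];C=-R.T@d['t'];Rw=R.T
    else:
        q=d['rot'];Rt=Ro.from_quat([q[1],q[2],q[3],q[0]]).as_matrix();T=d['tool_from_camera']
        Rw=Rt@T[:3,:3];C=Rt@T[:3,3]+d['pos']
    return f,float(d['cx']),float(d['cy']),Rw,C
def ray(d,u,v,z):
    f,cx,cy,Rw,C=cam(d); r=Rw@np.array([(u-cx)/f,(v-cy)/f,1]); return C+r*(z-C[2])/r[2]
def proj(d,X):
    f,cx,cy,Rw,C=cam(d); p=Rw.T@(np.asarray(X,float)-C); return p[:2]/p[2]*f+[cx,cy]
E
python3 - <<'E'
from h import *
t=load('top0');s=load('side0')
print('rim',ray(t,184.7,186,85), 'side', ray(s,175+175*.2,130+87*.25,85))
print('pipes',ray(t,153,184.2,42),ray(t,223.2,193,42))
print('handle',ray(t,363.1,215,106),ray(t,374.4,198,106),ray(t,368.75,206,106))
print('handle side',ray(s,290+(530-400)*.2625,240+.2833*64,106),ray(s,290+(630-400)*.2625,240+.2833*48,106))
print('blocktop corners',[ray(t,335+(a-400)/4.444,180+b/5,60).round() for a,b in [(435,85),(595,37),(637,212),(472,265)]])
print('big base',ray(t,155,283,120),'tin',ray(t,366,118,55),'socket',ray(t,253,247,60),'bigplug',ray(t,380,262,100),'small',ray(t,408,219,40))
E
```

```text
rim [523.86918639 184.47581095  85.        ] side [525.41619232 180.13610522  85.        ]
pipes [535.46923201 268.79433092  42.        ] [516.3979158  101.68795222  42.        ]
handle [ 459.77415759 -216.44776478  106.        ] [ 497.99895379 -241.76912939  106.        ] [ 479.95346417 -229.09124243  106.        ]
handle side [ 462.49879172 -218.6676697   106.        ] [ 500.7274604  -242.28101554  106.        ]
blocktop corners [array([ 507., -177.,   60.]), array([ 531., -260.,   60.]), array([ 450., -280.,   60.]), array([ 424., -196.,   60.])]
big base [305.08502421 231.46971429 120.        ] tin [ 698.90891739 -233.38075826   55.        ] socket [389.34200465  27.30505256  60.        ] bigplug [ 357.90011749 -252.81440866  100.        ] small [ 460.82075189 -329.84050703   40.        ]
```

>>> carry_out:
  motion:
    - {"x": 24,"y": -54,"roll": -0.05}
    - {"x": 24,"y": -54,"roll": -0.05}
    - {"x": 24,"y": -54,"roll": -0.05}
    - {"x": 24,"y": -54,"roll": -0.05}
    - {"x": 24,"y": -54,"roll": -0.05}
    - {"x": 24,"y": -54,"roll": -0.05}
    - {"x": 24,"y": -54}
    - {"x": 24,"y": -54}

```text
schema error: expected keys x, y, z, roll, claw
```

>>> carry_out:
  motion:
    - {"x": 24,"y": -54,"z": 0,"roll": -0.05,"claw": 85}
    - {"x": 24,"y": -54,"z": 0,"roll": -0.05,"claw": 85}
    - {"x": 24,"y": -54,"z": 0,"roll": -0.05,"claw": 85}
    - {"x": 24,"y": -54,"z": 0,"roll": -0.05,"claw": 85}
    - {"x": 24,"y": -54,"z": 0,"roll": -0.05,"claw": 85}
    - {"x": 24,"y": -54,"z": 0,"roll": -0.05,"claw": 85}
    - {"x": 24,"y": -54,"z": 0,"roll": 0,"claw": 85}
    - {"x": 24,"y": -54,"z": 0,"roll": 0,"claw": 85}

```text
time_s: 1.15
position: [341.4, 85.8, 229.3]
eef_rot: [0.001, 0.879, 0.477, -0.0]
wrist_force: [1.8, 0.8, -0.4]
finger_gap: 84.7
```

>>> carry_out:
  motion:
    - {"x": 23,"y": -53,"z": 0,"roll": 0,"claw": 85}
    - {"x": 23,"y": -53,"z": 0,"roll": 0,"claw": 85}
    - {"x": 23,"y": -53,"z": 0,"roll": 0,"claw": 85}
    - {"x": 23,"y": -53,"z": 0,"roll": 0,"claw": 85}
    - {"x": 23,"y": -53,"z": 0,"roll": 0,"claw": 85}
    - {"x": 23,"y": -53,"z": 0,"roll": 0,"claw": 85}
    - {"x": 0,"y": 0,"z": 0,"roll": 0,"claw": 85}

```text
time_s: 2.02
position: [481.7, -247.4, 228.1]
eef_rot: [0.001, 0.88, 0.475, 0.0]
wrist_force: [0.6, 0.8, 0.2]
finger_gap: 84.9
```

```bash
python3 - <<'E'
from h import *
o,s=snap('wrist','w1'); print(o['position'],o['eef_rot'],o['time_s'])
E
```

```text
[ 481.71411048 -247.36643249  228.08184968] [6.37438674e-04 8.80127352e-01 4.74737216e-01 1.14623628e-04] 2.025
```

View pics/w1.png

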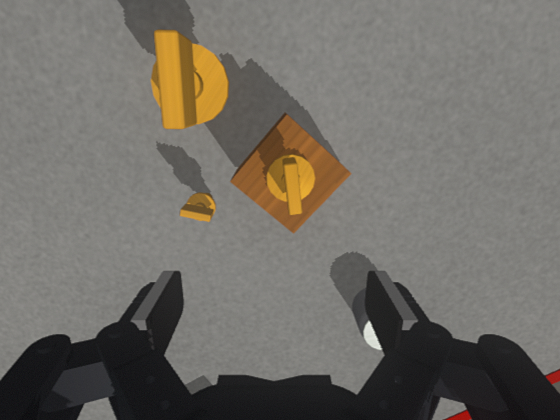

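```bash
python3 - <<'E'
from h import *
im=cv2.imread('pics/w1.png'); cv2.imwrite('pics/w1z.png',cv2.resize(im[100:245,220:360],None,fx=4,fy=4,interpolation=cv2.INTER_CUBIC))
E
```

```text
(no output)
```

View pics/w1z.png

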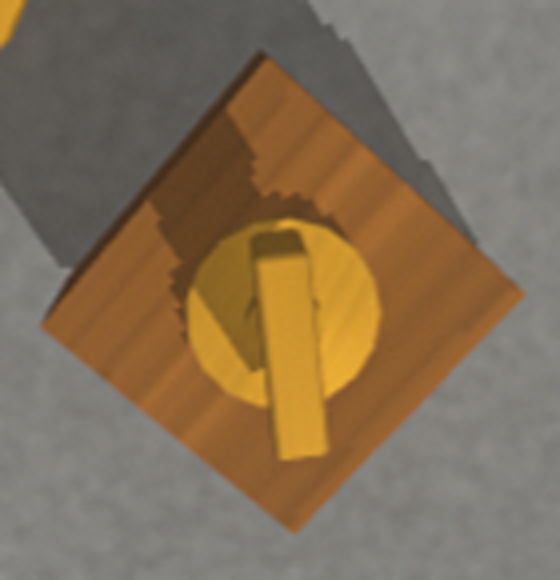

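```bash
python3 - <<'E'
from h import *
d=load('w1')
P=lambda a,b,z: ray(d,220+a/4,100+b/4,z)
c=[P(256,258,106),P(305,255,106),P(328,455,106),P(279,461,106)]
print('top c',np.mean(c,0),np.linalg.norm(c[2]-c[1]),np.linalg.norm(c[0]-c[1]))
v=(c[2]+c[3]-c[0]-c[1])/2; print('ang',np.degrees(np.arctan2(v[1],v[0])))
print('collar',P(284,312,66),np.linalg.norm(P(187,312,66)-P(381,312,66)))
print('block',np.mean([P(*q,60) for q in [(262,50),(524,295),(295,532),(43,323)]],0))
E
```

```text
top c [ 483.85207782 -229.07321943  106.        ] 44.629457729145805 10.217046795702784
ang -25.99289706768204
collar [ 483.12672443 -228.33408824   66.        ] 47.152415866089555
block [ 483.10821663 -228.82420324   60.        ]
```

>>> carry_out:
  motion:
    - {"x": 1,"y": 9,"z": -28,"roll": 0,"claw": 85}
    - {"x": 1,"y": 9,"z": -28,"roll": 0,"claw": 85}
    - {"x": 0,"y": 0,"z": 0,"roll": 0,"claw": 85}

```text
time_s: 2.45
position: [482.6, -224.7, 171.8]
eef_rot: [0.001, 0.879, 0.476, 0.0]
wrist_force: [-0.2, -0.5, 1.2]
finger_gap: 85.1
```

```bash
python3 - <<'E'
from h import *
o,s=snap('wrist','w2'); print(o['position'],o['eef_rot'],o['time_s'])
im=cv2.imread('pics/w2.png'); cv2.imwrite('pics/w2z.png',cv2.resize(im[120:300,190:390],None,fx=3,fy=3,interpolation=cv2.INTER_CUBIC))
E
```

```text
[ 482.60855662 -224.66180288  171.81780084] [6.31684785e-04 8.79447963e-01 4.75994431e-01 4.28577739e-04] 2.45
```

View pics/w2z.png

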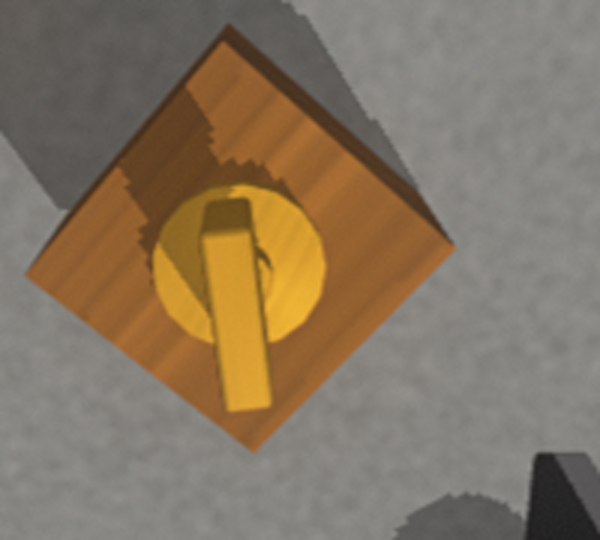

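```bash
python3 - <<'E'
from h import *
d=load('w2')
P=lambda a,b,z: ray(d,190+a/3,120+b/3,z)
c=[P(202,236,106),P(252,231,106),P(272,407,106),P(227,411,106)]
print('top c',np.mean(c,0),np.linalg.norm(c[2]-c[1]),np.linalg.norm(c[0]-c[1]),np.linalg.norm(c[2]-c[3]))
v=(c[2]+c[3]-c[0]-c[1])/2; print('ang',np.degrees(np.arctan2(v[1],v[0])))
w=(c[1]+c[2]-c[0]-c[3])/2; print('perp',np.degrees(np.arctan2(w[1],w[0])))
print('collar',P(240,265,66),np.linalg.norm(P(153,265,66)-P(327,265,66)))
b=[P(*q,60) for q in [(227,40),(453,243),(255,452),(27,275)]];print('block',np.mean(b,0),np.linalg.norm(b[1]-b[0]),np.linalg.norm(b[1]-b[2]), np.degrees(np.arctan2(*(b[0]-b[1])[1::-1])))
print(Ro.from_quat(np.r_[d['rot'][1:],d['rot'][0]]).as_matrix().round(3))
E
```

```text
top c [ 484.22538463 -229.27524428  106.        ] 44.559702426091995 11.405065757328238 10.917043944700383
ang -26.66048080102307
perp 62.598101111822025
collar [ 483.30012151 -228.79688604   66.        ] 47.4887968647712
block [ 483.78260377 -229.05604005   60.        ] 83.11326096558308 85.42733900170828 -164.71497238345555
[[ 0.547  0.837  0.001]
 [ 0.837 -0.547 -0.001]
 [ 0.     0.002 -1.   ]]
```

>>> carry_out:
  motion:
    - {"x": 1,"y": -4,"z": -10,"roll": 0.11,"claw": 85}
    - {"x": 0,"y": 0,"z": -30,"roll": 0,"claw": 85}
    - {"x": 0,"y": 0,"z": -30,"roll": 0,"claw": 85}
    - {"x": 0,"y": 0,"z": 0,"roll": 0,"claw": 85}
    - {"x": 0,"y": 0,"z": 0,"roll": 0,"claw": 85}

```text
time_s: 3.12
position: [487.0, -230.2, 111.0]
eef_rot: [0.007, 0.851, 0.526, 0.004]
wrist_force: [-0.4, -0.8, 0.6]
finger_gap: 84.7
```

```bash
python3 - <<'E'
from h import *
o=get_obs();print(o['position'],o['eef_rot'],o['wrist_force'],2*np.degrees(np.arctan2(o['eef_rot'][2],o['eef_rot'][1])))
E
```

```text
[ 487.03040319 -230.23948557  110.99668937] [0.00694144 0.85052626 0.52587103 0.00407002] [-0.39642203 -0.78246702  0.59918017] 63.456091969434276
```

>>> carry_out:
  motion:
    - {"x": -3,"y": 1,"z": -12,"roll": 0,"claw": 85}
    - {"x": 0,"y": 0,"z": -12,"roll": 0,"claw": 85}
    - {"x": 0,"y": 0,"z": -11,"roll": 0,"claw": 85}
    - {"x": 0,"y": 0,"z": 0,"roll": 0,"claw": 85}

```text
time_s: 3.62
position: [484.4, -229.5, 75.8]
eef_rot: [0.008, 0.851, 0.526, 0.005]
wrist_force: [0.4, 0.0, -0.0]
finger_gap: 85.1
```

```bash
cat >> h.py <<'E'
def st():
    o=get_obs();q=o['eef_rot'];M=Ro.from_quat(np.r_[q[1:],q[0]]).as_matrix()
    print('t',round(o['time_s'],2),'pos',o['position'].round(2),'xang',np.degrees(np.arctan2(M[1,0],M[0,0])).round(2),'zaxis',M[:,2].round(4),'F',o['wrist_force'].round(2),'T',o['torque'].round(3),'gap',round(o['finger_gap'],2),'j',o['joint_positions'].round(2))
    return o
E
python3 - <<'E'
from h import *
st();snap('wrist','w3')
E
```

```text
t 3.62 pos [ 484.43 -229.49   75.8 ] xang 63.46 zaxis [ 0.0167 -0.009  -0.9998] F [ 0.39  0.   -0.02] T [-0.004  0.044 -0.081] gap 85.13 j [-0.51  0.44  1.72  0.    0.96 -1.62]
```

View pics/w3.png

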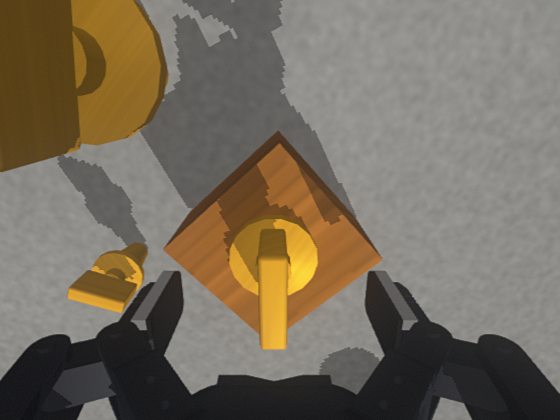

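>>> carry_out:
  motion:
    - {"x": 0,"y": 0,"z": -1,"roll": 0,"claw": 30}
    - {"x": 0,"y": 0,"z": 0,"roll": 0,"claw": 0}
    - {"x": 0,"y": 0,"z": 0,"roll": 0,"claw": 0}
    - {"x": 0,"y": 0,"z": 0,"roll": 0,"claw": 0}
    - {"x": 0,"y": 0,"z": 0,"roll": 0,"claw": 0}
    - {"x": 0,"y": 0,"z": 0,"roll": 0,"claw": 0}
  force: 110

```text
time_s: 4.42
position: [485.1, -229.9, 76.4]
eef_rot: [0.009, 0.85, 0.526, 0.005]
wrist_force: [0.0, -0.0, 0.3]
finger_gap: 10.4
```

```bash
python3 - <<'E'
from h import *
st()
E
```

```text
t 4.42 pos [ 485.15 -229.88   76.44] xang 63.46 zaxis [ 0.0188 -0.0101 -0.9998] F [ 0.02 -0.    0.27] T [0.055 0.059 0.047] gap 10.4 j [-0.51  0.44  1.72  0.    0.96 -1.62]
```

>>> carry_out:
  motion:
    - {"x": 0,"y": 0,"z": 10,"roll": 0,"claw": 0}
    - {"x": 0,"y": 0,"z": 20,"roll": 0,"claw": 0}
    - {"x": 0,"y": 0,"z": 20,"roll": 0,"claw": 0}
    - {"x": 0,"y": 0,"z": 20,"roll": 0,"claw": 0}
    - {"x": 0,"y": 0,"z": 20,"roll": 0,"claw": 0}
    - {"x": 0,"y": 0,"z": 20,"roll": 0,"claw": 0}
    - {"x": 0,"y": 0,"z": 10,"roll": 0,"claw": 0}
    - {"x": 0,"y": 0,"z": 0,"roll": 0,"claw": 0}

```text
time_s: 5.42
position: [483.7, -229.0, 201.2]
eef_rot: [0.008, 0.851, 0.526, 0.005]
wrist_force: [-0.2, 0.5, -3.3]
finger_gap: 10.1
```

```bash
python3 - <<'E'
from h import *
st();snap('side','s4');snap('wrist','w4')
im=np.hstack([cv2.imread('pics/s4.png'),cv2.imread('pics/w4.png')]);cv2.imwrite('pics/c4.png',cv2.resize(im,(800,300)))
E
```

```text
t 5.42 pos [ 483.67 -229.02  201.23] xang 63.46 zaxis [ 0.016  -0.0085 -0.9998] F [-0.24  0.53 -3.29] T [ 0.003 -0.014 -0.028] gap 10.1 j [-0.51  0.28  1.61  0.    1.23 -1.62]
```

View pics/c4.png

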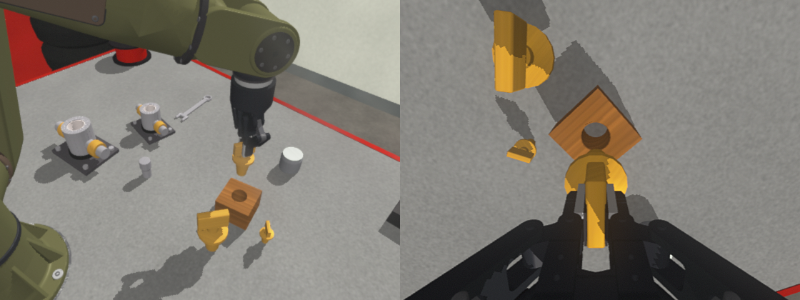

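>>> carry_out:
  motion:
    - {"x": 3,"y": 20,"z": 5,"roll": -0.1,"claw": 0}
    - {"x": 3,"y": 40,"z": 5,"roll": -0.14,"claw": 0}
    - {"x": 3,"y": 40,"z": 5,"roll": -0.14,"claw": 0}
    - {"x": 3,"y": 40,"z": 0,"roll": -0.14,"claw": 0}
    - {"x": 3,"y": 40,"z": 0,"roll": -0.14,"claw": 0}
    - {"x": 3,"y": 40,"z": 0,"roll": -0.14,"claw": 0}
    - {"x": 3,"y": 40,"z": 0,"roll": -0.14,"claw": 0}
    - {"x": 3,"y": 40,"z": 0,"roll": -0.14,"claw": 0}

```text
time_s: 6.52
position: [504.6, 78.6, 208.3]
eef_rot: [0.005, 1.0, -0.006, -0.004]
wrist_force: [-0.0, 0.6, -3.8]
finger_gap: 10.4
```

```bash
python3 - <<'E'
from h import *
st()
E
```

```text
t 6.53 pos [504.59  78.59 208.26] xang -0.66 zaxis [-0.0077 -0.0097 -0.9999] F [-0.    0.62 -3.8 ] T [-0.026 -0.033 -0.036] gap 10.35 j [ 0.09  0.24  1.65 -0.01  1.26  0.1 ]
```

>>> carry_out:
  motion:
    - {"x": 5,"y": 40,"z": 3,"roll": -0.05,"claw": 0}
    - {"x": 5,"y": 40,"z": 3,"roll": -0.05,"claw": 0}
    - {"x": 5,"y": 40,"z": 3,"roll": 0,"claw": 0}
    - {"x": 5,"y": 30,"z": 3,"roll": 0,"claw": 0}
    - {"x": 0,"y": 10,"z": 0,"roll": 0,"claw": 0}
    - {"x": 0,"y": 0,"z": 0,"roll": 0,"claw": 0}
    - {"x": 0,"y": 0,"z": 0,"roll": 0,"claw": 0}

```text
time_s: 7.4
position: [522.5, 244.5, 214.0]
eef_rot: [0.007, 0.998, -0.057, -0.009]
wrist_force: [1.0, -0.1, -4.0]
finger_gap: 10.4
```

```bash
python3 - <<'E'
from h import *
st();snap('wrist','w5')
E
```

```text
t 7.4 pos [522.54 244.53 213.96] xang -6.59 zaxis [-0.0184 -0.0122 -0.9998] F [ 0.97 -0.14 -3.97] T [0.013 0.007 0.008] gap 10.41 j [ 0.38  0.39  1.45 -0.    1.33  0.49]
```

View pics/w5.png

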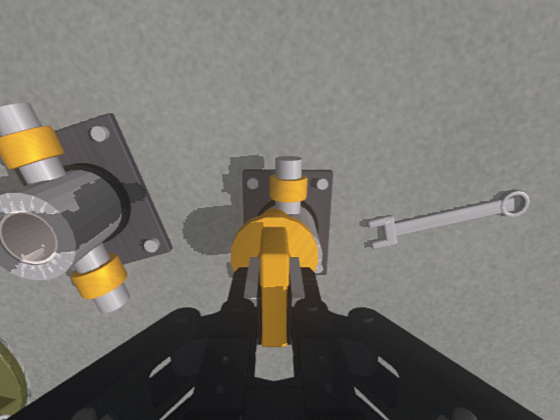

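>>> carry_out:
  motion:
    - {"x": 0,"y": 20,"z": 0,"roll": 0,"claw": 0}
    - {"x": 0,"y": 20,"z": 0,"roll": 0,"claw": 0}
    - {"x": 0,"y": 20,"z": 0,"roll": 0,"claw": 0}
    - {"x": 0,"y": 10,"z": 0,"roll": 0,"claw": 0}
    - {"x": 0,"y": 0,"z": 0,"roll": 0,"claw": 0}
    - {"x": 0,"y": 0,"z": 0,"roll": 0,"claw": 0}

```text
time_s: 8.2
position: [522.5, 318.3, 213.9]
eef_rot: [0.007, 0.998, -0.058, -0.009]
wrist_force: [-0.1, -0.3, -4.1]
finger_gap: 10.5
```

```bash
python3 - <<'E'
from h import *
st();snap('wrist','w6')
im=cv2.imread('pics/w6.png'); cv2.imwrite('pics/w6z.png',cv2.resize(im[60:260,180:400],None,fx=3,fy=3,interpolation=cv2.INTER_CUBIC))
E
```

```text
t 8.2 pos [522.49 318.27 213.9 ] xang -6.64 zaxis [-0.0184 -0.0123 -0.9998] F [-0.08 -0.29 -4.06] T [-0.     0.01   0.051] gap 10.46 j [ 0.49  0.46  1.34 -0.    1.36  0.6 ]
```

View pics/w6z.png

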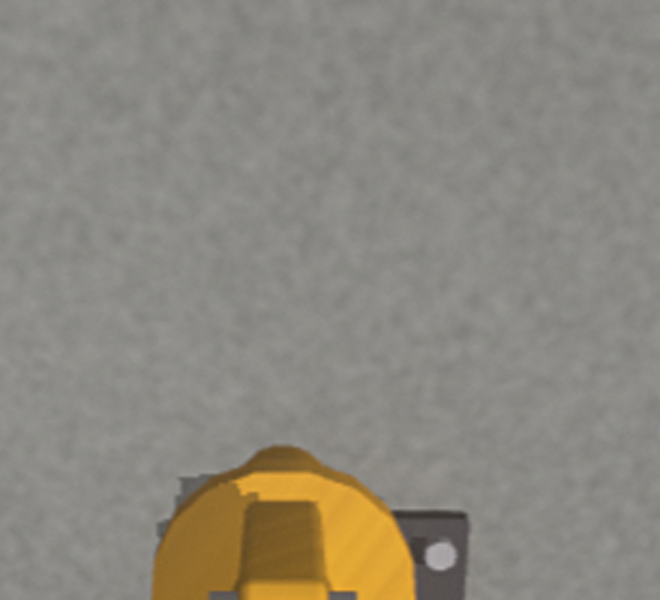

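>>> carry_out:
  motion:
    - {"x": 0,"y": -30,"z": 0,"roll": 0,"claw": 0}
    - {"x": 0,"y": -40,"z": 0,"roll": 0,"claw": 0}
    - {"x": 0,"y": -40,"z": 0,"roll": 0,"claw": 0}
    - {"x": 0,"y": -40,"z": 0,"roll": 0,"claw": 0}
    - {"x": 0,"y": -40,"z": 0,"roll": 0,"claw": 0}
    - {"x": 0,"y": -15,"z": 0,"roll": 0,"claw": 0}
    - {"x": 0,"y": 0,"z": 0,"roll": 0,"claw": 0}
    - {"x": 0,"y": 0,"z": 0,"roll": 0,"claw": 0}

```text
time_s: 9.25
position: [521.8, 105.2, 214.9]
eef_rot: [0.006, 0.998, -0.059, -0.008]
wrist_force: [0.1, 0.1, -3.8]
finger_gap: 10.2
```

```bash
python3 - <<'E'
from h import *
st();snap('wrist','w7')
im=cv2.imread('pics/w7.png'); cv2.imwrite('pics/w7z.png',cv2.resize(im[0:240,160:400],None,fx=2.5,fy=2.5,interpolation=cv2.INTER_CUBIC))
E
```

```text
t 9.25 pos [521.82 105.19 214.87] xang -6.82 zaxis [-0.0163 -0.0119 -0.9998] F [ 0.09  0.11 -3.83] T [-0.004 -0.031 -0.037] gap 10.24 j [ 0.13  0.28  1.58 -0.01  1.29  0.26]
```

View pics/w7z.png

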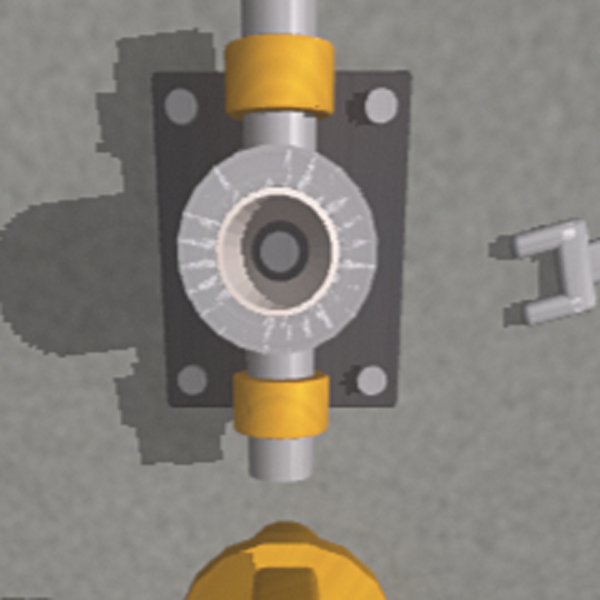

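```bash
python3 - <<'E'
from h import *
d=load('w7')
P=lambda a,b,z: ray(d,160+a/2.5,b/2.5,z)
print('rim',P(277.5,249,85),np.linalg.norm(P(178,249,85)-P(377,249,85)),np.linalg.norm(P(277.5,144,85)-P(277.5,354,85)),'mouth',P(279,250.5,85))
c=[P(*q,10) for q in [(153,72),(412,72),(396,406),(168,408)]];print('plate',np.mean(c,0),np.linalg.norm(c[1]-c[0]),np.linalg.norm(c[2]-c[1]))
v=(c[0]+c[1]-c[2]-c[3]);print(np.degrees(np.arctan2(v[1],v[0])))
w=(c[1]+c[2]-c[0]-c[3]);print(np.degrees(np.arctan2(w[1],w[0])))
a,b=P(280,75,42),P(280.5,405,42);v=a-b;print('unions',np.degrees(np.arctan2(v[1],v[0])),a,b)
im=cv2.cvtColor(d['pixels'],cv2.COLOR_RGB2HSV);
m=cv2.inRange(im,(15,120,80),(32,255,255));n,l,s,ce=cv2.connectedComponentsWithStats(m);print([(s[i].tolist(),ce[i].round(1).tolist()) for i in range(1,n) if s[i][4]>150])
E
```

```text
rim [528.05641921 185.51769978  85.        ] 63.895018177768826 63.96487770538076 mouth [528.47891298 185.00718858  85.        ]
plate [528.04051627 184.02398024  10.        ] 99.15179249182603 128.7764286928513
82.97104783390922
-6.6064077283945295
unions 83.11578096342606 [534.93814011 241.91558311  42.        ] [521.05407642 126.91830176  42.        ]
[([250, 14, 44, 34, 1315], [271.6, 29.6]), ([21, 126, 69, 44, 1921], [55.2, 146.1]), ([253, 148, 39, 28, 894], [271.9, 162.0]), ([231, 209, 87, 138, 5905], [274.2, 264.3])]
```

>>> carry_out:
  motion:
    - {"x": 2,"y": 15,"z": 0,"roll": 0,"claw": 0}
    - {"x": 2,"y": 20,"z": 0,"roll": 0,"claw": 0}
    - {"x": 1,"y": 20,"z": 0,"roll": 0,"claw": 0}
    - {"x": 1,"y": 15,"z": 0,"roll": 0,"claw": 0}
    - {"x": 0,"y": 0,"z": 0,"roll": 0,"claw": 0}
    - {"x": 0,"y": 0,"z": 0,"roll": 0,"claw": 0}

```text
time_s: 10.05
position: [527.5, 184.0, 214.3]
eef_rot: [0.006, 0.998, -0.057, -0.008]
wrist_force: [-0.6, 0.0, -3.1]
finger_gap: 10.2
```

```bash
python3 - <<'E'
from h import *
st();snap('side','s8');snap('top','t8')
a=cv2.resize(cv2.imread('pics/s8.png')[70:210,150:290],(390,390),interpolation=cv2.INTER_CUBIC)
b=cv2.resize(cv2.imread('pics/t8.png')[120:260,110:250],(390,390),interpolation=cv2.INTER_CUBIC)
cv2.imwrite('pics/c8.png',np.hstack([a,b]))
E
```

```text
t 10.05 pos [527.54 183.95 214.27] xang -6.52 zaxis [-0.017  -0.0118 -0.9998] F [-0.62  0.04 -3.09] T [-0.031 -0.024  0.002] gap 10.16 j [ 0.27  0.34  1.5  -0.01  1.31  0.39]
```

View pics/c8.png

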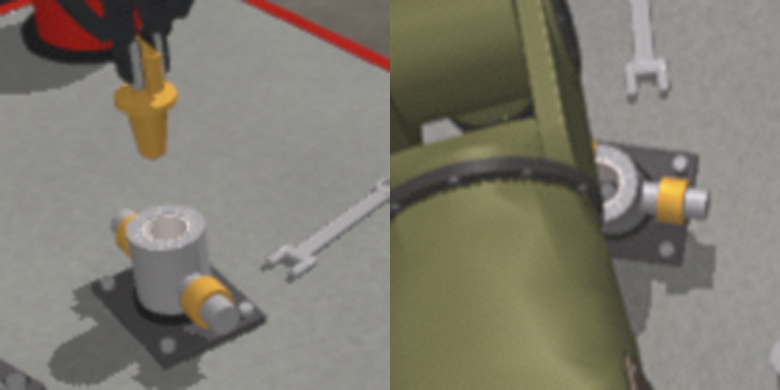

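```bash
python3 - <<'E'
from h import *
s=load('s8')
for z in (204,201,198,149): print(z,((proj(s,[527.7,185.5,z])-[150,70])*2.786).round(1))
print(((proj(s,[528.2,185,85])-[150,70])*2.786).round(1))
im=cv2.cvtColor(s['pixels'],cv2.COLOR_RGB2HSV);m=cv2.inRange(im,(12,120,60),(35,255,255))
for r in range(98,130,2):
    c=np.where(m[r,185:225])[0]
    if len(c):print(r,185+c.min(),185+c.max())
cv2.imwrite('pics/s8z.png',cv2.resize(cv2.imread('pics/s8.png')[75:135,175:235],(600,600),interpolation=cv2.INTER_CUBIC))
E
```

```text
204 [145.4  92.1]
201 [145.9  95.7]
198 [146.5  99.4]
149 [155.1 156. ]
[166.3 223.9]
98 202 208
100 195 211
102 192 212
104 191 212
106 192 212
108 193 210
110 195 209
112 197 209
114 197 209
116 198 209
118 199 209
120 199 208
122 200 208
124 200 208
126 203 205
```

View pics/s8z.png

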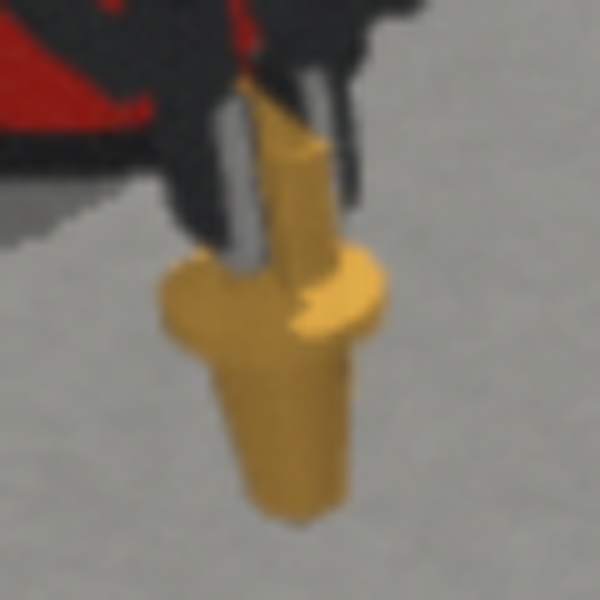

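>>> carry_out:
  motion:
    - {"x": 0,"y": 0,"z": -22,"roll": 0,"claw": 0}
    - {"x": 0,"y": 0,"z": -22,"roll": 0,"claw": 0}
    - {"x": 0,"y": 0,"z": 0,"roll": 0,"claw": 0}
    - {"x": 0,"y": 0,"z": 0,"roll": 0,"claw": 0}

```text
time_s: 10.65
position: [528.4, 181.8, 171.0]
eef_rot: [0.006, 0.998, -0.059, -0.007]
wrist_force: [0.6, -0.8, -3.7]
finger_gap: 10.4
```

```bash
python3 - <<'E'
from h import *
st()
E
```

```text
t 10.65 pos [528.37 181.82 171.05] xang -6.72 zaxis [-0.0147 -0.0111 -0.9998] F [ 0.55 -0.77 -3.72] T [ 0.014 -0.044  0.004] gap 10.38 j [ 0.27  0.38  1.55 -0.01  1.22  0.39]
```

>>> carry_out:
  motion:
    - {"x": 0,"y": 0,"z": 12,"roll": 0,"claw": 0}
    - {"x": 0,"y": 0,"z": 12,"roll": 0,"claw": 0}
    - {"x": 0,"y": 0,"z": 12,"roll": 0,"claw": 0}
    - {"x": 0,"y": 0,"z": 12,"roll": 0,"claw": 0}
    - {"x": 0,"y": 0,"z": 12,"roll": 0,"claw": 0}
    - {"x": 0,"y": 0,"z": 12,"roll": 0,"claw": 0}
    - {"x": 0,"y": 0,"z": 12,"roll": 0,"claw": 0}

```text
time_s: 11.52
position: [528.9, 181.8, 263.6]
eef_rot: [0.005, 0.998, -0.059, -0.005]
wrist_force: [0.2, -0.7, -3.2]
finger_gap: 10.3
```

```bash
python3 - <<'E'
from h import *
st()
E
```

```text
t 11.53 pos [528.92 181.81 263.64] xang -6.73 zaxis [-0.0109 -0.0102 -0.9999] F [ 0.21 -0.74 -3.24] T [ 0.015 -0.012 -0.033] gap 10.34 j [ 0.27  0.31  1.44 -0.01  1.41  0.39]
```

>>> carry_out:
  motion:
    - {"x": 0,"y": 0,"z": -60,"roll": 0,"claw": 0}
    - {"x": 0,"y": 0,"z": 0,"roll": 0,"claw": 0}
    - {"x": 0,"y": 0,"z": 0,"roll": 0,"claw": 0}
    - {"x": 0,"y": 0,"z": 0,"roll": 0,"claw": 0}

```text
time_s: 12.02
position: [531.0, 182.4, 209.4]
eef_rot: [0.004, 0.998, -0.059, -0.002]
wrist_force: [-1.3, 0.0, -3.9]
finger_gap: 10.3
```

```bash
python3 - <<'E'
from h import *
st()
E
```

```text
t 12.03 pos [531.   182.4  209.38] xang -6.73 zaxis [-0.0038 -0.0082 -1.    ] F [-1.26  0.01 -3.86] T [ 0.009 -0.047  0.023] gap 10.34 j [ 0.27  0.35  1.51 -0.01  1.29  0.39]
```

>>> carry_out:
  motion:
    - {"x": -3,"y": 1,"z": 0,"roll": 0,"claw": 0}
    - {"x": 0,"y": 0,"z": 0,"roll": 0,"claw": 0}
    - {"x": 0,"y": 0,"z": -10,"roll": 0,"claw": 0}
    - {"x": 0,"y": 0,"z": -10,"roll": 0,"claw": 0}
    - {"x": 0,"y": 0,"z": -10,"roll": 0,"claw": 0}
    - {"x": 0,"y": 0,"z": 0,"roll": 0,"claw": 0}

```text
time_s: 12.78
position: [528.0, 183.6, 178.8]
eef_rot: [0.004, 0.998, -0.059, -0.001]
wrist_force: [-0.3, -0.6, -3.6]
finger_gap: 10.1
```

```bash
python3 - <<'E'
from h import *
st();snap('side','s9')
cv2.imwrite('pics/s9z.png',cv2.resize(cv2.imread('pics/s9.png')[80:200,160:280],(600,600),interpolation=cv2.INTER_CUBIC))
s=load('s9')
im=cv2.cvtColor(s['pixels'],cv2.COLOR_RGB2HSV);m=cv2.inRange(im,(12,120,60),(35,255,255))
for r in range(98,146,2):
    c=np.where(m[r,188:225])[0]
    if len(c):print(r,188+c.min(),188+c.max())
E
```

```text
t 12.78 pos [527.97 183.56 178.8 ] xang -6.73 zaxis [-0.0022 -0.0078 -1.    ] F [-0.26 -0.62 -3.64] T [ 0.026 -0.042 -0.024] gap 10.08 j [ 0.27  0.37  1.55 -0.01  1.22  0.39]
100 202 203
102 203 206
104 203 207
106 203 209
108 204 209
110 204 209
112 204 210
114 205 212
116 196 214
118 194 215
120 194 215
122 195 214
124 197 212
126 199 211
128 200 211
130 201 211
132 201 211
134 202 211
136 203 211
138 203 210
```

View pics/s9z.png

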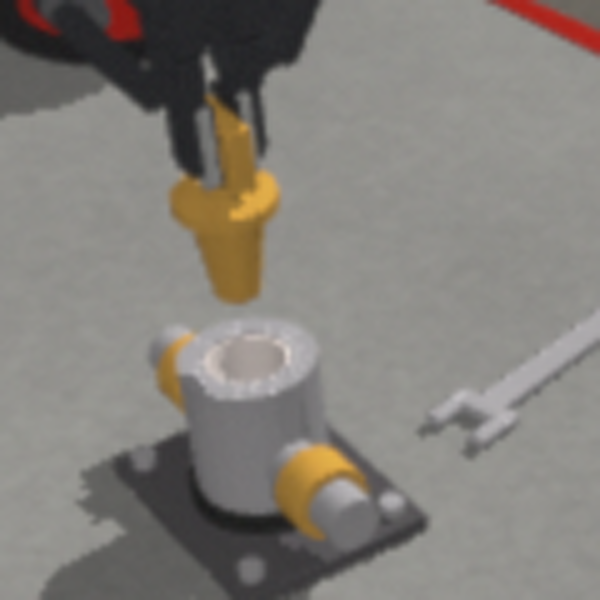

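>>> carry_out:
  motion:
    - {"x": 0,"y": 0,"z": -8,"roll": 0,"claw": 0}
    - {"x": 0,"y": 0,"z": -8,"roll": 0,"claw": 0}
    - {"x": 0,"y": 0,"z": -8,"roll": 0,"claw": 0}
    - {"x": 0,"y": 0,"z": -8,"roll": 0,"claw": 0}
    - {"x": 0,"y": 0,"z": -8,"roll": 0,"claw": 0}
    - {"x": 0,"y": 0,"z": -8,"roll": 0,"claw": 0}
    - {"x": 0,"y": 0,"z": -8,"roll": 0,"claw": 0}

```text
time_s: 13.7
position: [528.2, 183.5, 120.1]
eef_rot: [0.004, 0.998, -0.059, -0.0]
wrist_force: [-3.7, -3.8, 0.2]
finger_gap: 10.2
```

```bash
python3 - <<'E'
from h import *
st();snap('wrist','w9')
cv2.imwrite('pics/w9z.png',cv2.imread('pics/w9.png')[120:400,140:410])
E
```

```text
t 13.7 pos [528.18 183.45 120.15] xang -6.72 zaxis [-0.0011 -0.0078 -1.    ] F [-3.73 -3.75  0.24] T [-0.797  0.998 -0.008] gap 10.19 j [ 0.27  0.44  1.61 -0.01  1.1   0.39]
```

View pics/w9z.png

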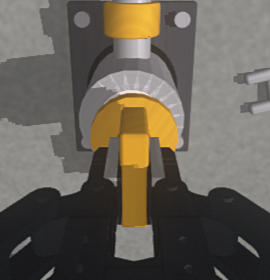

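>>> carry_out:
  motion:
    - {"x": -1,"y": -1,"z": 0,"roll": 0,"claw": 0}
    - {"x": 0,"y": 0,"z": 0,"roll": 0,"claw": 0}

```text
time_s: 14.0
position: [526.9, 182.4, 118.9]
eef_rot: [0.004, 0.998, -0.059, -0.001]
wrist_force: [0.6, 0.3, -3.0]
finger_gap: 10.5
```

```bash
python3 - <<'E'
from h import *
st()
E
```

```text
t 14.0 pos [526.93 182.37 118.93] xang -6.73 zaxis [-0.002  -0.0078 -1.    ] F [ 0.64  0.34 -2.99] T [-0.035  0.002  0.04 ] gap 10.49 j [ 0.27  0.44  1.61 -0.01  1.1   0.39]
```

>>> carry_out:
  motion:
    - {"x": 0,"y": 0,"z": -2,"roll": 0,"claw": 0}
    - {"x": 0,"y": 0,"z": -2,"roll": 0,"claw": 0}
    - {"x": 0,"y": 0,"z": 0,"roll": 0,"claw": 0}

```text
time_s: 14.38
position: [527.1, 182.5, 115.2]
eef_rot: [0.004, 0.998, -0.059, -0.0]
wrist_force: [-1.2, -0.2, -3.6]
finger_gap: 10.6
```

```bash
python3 - <<'E'
from h import *
st()
E
```

```text
t 14.38 pos [527.1  182.45 115.17] xang -6.73 zaxis [-0.0012 -0.0076 -1.    ] F [-1.23 -0.24 -3.58] T [-0.114  0.196  0.026] gap 10.59 j [ 0.27  0.44  1.62 -0.01  1.09  0.39]
```

>>> carry_out:
  motion:
    - {"x": -0.3,"y": 0,"z": -2,"roll": 0,"claw": 0}
    - {"x": 0,"y": 0,"z": -2,"roll": 0,"claw": 0}
    - {"x": 0,"y": 0,"z": 0,"roll": 0,"claw": 0}

```text
time_s: 14.75
position: [526.9, 182.4, 111.5]
eef_rot: [0.004, 0.998, -0.059, -0.0]
wrist_force: [-2.6, -1.1, 0.5]
finger_gap: 10.2
```

```bash
python3 - <<'E'
from h import *
st()
E
```

```text
t 14.75 pos [526.87 182.41 111.52] xang -6.72 zaxis [-8.0e-04 -7.6e-03 -1.0e+00] F [-2.63 -1.14  0.45] T [-0.29   0.524  0.023] gap 10.21 j [ 0.27  0.44  1.62 -0.01  1.08  0.39]
```

>>> carry_out:
  motion:
    - {"x": -0.6,"y": -0.3,"z": -1,"roll": 0,"claw": 0}
    - {"x": 0,"y": 0,"z": -1,"roll": 0,"claw": 0}
    - {"x": 0,"y": 0,"z": 0,"roll": 0,"claw": 0}

```text
time_s: 15.12
position: [526.6, 182.2, 110.1]
eef_rot: [0.004, 0.998, -0.059, 0.001]
wrist_force: [-2.7, -2.4, 0.8]
finger_gap: 10.7
```

```bash
python3 - <<'E'
from h import *
st()
E
```

```text
t 15.12 pos [526.64 182.22 110.07] xang -6.73 zaxis [ 6.0e-04 -7.2e-03 -1.0e+00] F [-2.66 -2.41  0.85] T [-0.307  0.493  0.029] gap 10.67 j [ 0.27  0.44  1.62 -0.01  1.08  0.39]
```

>>> carry_out:
  motion:
    - {"x": -0.5,"y": -0.4,"z": -1,"roll": 0,"claw": 0}
    - {"x": 0,"y": 0,"z": -1,"roll": 0,"claw": 0}
    - {"x": 0,"y": 0,"z": 0,"roll": 0,"claw": 0}

```text
time_s: 15.5
position: [526.4, 181.9, 108.2]
eef_rot: [0.003, 0.998, -0.059, 0.001]
wrist_force: [-2.2, -0.2, 2.9]
finger_gap: 10.3
```

```bash
python3 - <<'E'
from h import *
st()
E
```

```text
t 15.5 pos [526.38 181.88 108.16] xang -6.72 zaxis [ 0.0014 -0.007  -1.    ] F [-2.23 -0.19  2.93] T [-0.276  0.327 -0.048] gap 10.34 j [ 0.27  0.45  1.63 -0.01  1.07  0.39]
```

>>> carry_out:
  motion:
    - {"x": -0.5,"y": 0,"z": -1,"roll": 0,"claw": 0}
    - {"x": 0,"y": 0,"z": -1,"roll": 0,"claw": 0}

```text
time_s: 15.75
position: [526.3, 181.8, 106.5]
eef_rot: [0.003, 0.998, -0.059, 0.002]
wrist_force: [-1.4, -2.7, 5.6]
finger_gap: 10.0
```

```bash
python3 - <<'E'
from h import *
st()
E
```

```text
t 15.75 pos [526.25 181.76 106.45] xang -6.73 zaxis [ 0.0026 -0.007  -1.    ] F [-1.35 -2.67  5.56] T [-0.455  0.349  0.017] gap 9.97 j [ 0.27  0.45  1.63 -0.01  1.07  0.39]
```

>>> carry_out:
  motion:
    - {"x": -0.3,"y": -0.4,"z": -0.7,"roll": 0,"claw": 0}
    - {"x": 0,"y": 0,"z": -0.7,"roll": 0,"claw": 0}

```text
time_s: 16.0
position: [526.3, 181.7, 105.8]
eef_rot: [0.003, 0.998, -0.059, 0.002]
wrist_force: [-3.3, -1.4, 8.1]
finger_gap: 10.4
```

```bash
python3 - <<'E'
from h import *
st()
E
```

```text
t 16.0 pos [526.3  181.67 105.75] xang -6.73 zaxis [ 0.0038 -0.0062 -1.    ] F [-3.25 -1.43  8.09] T [-0.296  0.63  -0.003] gap 10.39 j [ 0.27  0.45  1.63 -0.01  1.06  0.39]
```

>>> carry_out:
  motion:
    - {"x": -0.3,"y": -0.2,"z": -1,"roll": 0,"claw": 0}
    - {"x": -0.2,"y": -0.1,"z": -1,"roll": 0,"claw": 0}

```text
time_s: 16.25
position: [526.3, 181.7, 105.0]
eef_rot: [0.003, 0.998, -0.059, 0.003]
wrist_force: [-3.6, -1.6, 12.5]
finger_gap: 10.4
```

```bash
python3 - <<'E'
from h import *
st()
E
```

```text
t 16.25 pos [526.28 181.69 104.99] xang -6.72 zaxis [ 0.0055 -0.0055 -1.    ] F [-3.62 -1.61 12.51] T [-0.394  0.838 -0.019] gap 10.36 j [ 0.27  0.45  1.63 -0.01  1.06  0.39]
```

>>> carry_out:
  motion:
    - {"x": -0.3,"y": -0.2,"z": -1,"roll": 0,"claw": 0}
    - {"x": -0.2,"y": -0.1,"z": -1,"roll": 0,"claw": 0}

```text
time_s: 16.5
position: [526.2, 181.7, 104.6]
eef_rot: [0.002, 0.998, -0.059, 0.004]
wrist_force: [-4.9, -2.5, 12.9]
finger_gap: 10.3
```

```bash
python3 - <<'E'
from h import *
st()
E
```

```text
t 16.5 pos [526.23 181.67 104.65] xang -6.72 zaxis [ 0.0074 -0.0047 -1.    ] F [-4.9  -2.54 12.94] T [-0.442  0.952  0.037] gap 10.29 j [ 0.27  0.45  1.63 -0.01  1.05  0.39]
```

>>> carry_out:
  motion:
    - {"x": -0.8,"y": -0.4,"z": -1.3,"roll": 0,"claw": 0}
    - {"x": -0.8,"y": -0.4,"z": -1.3,"roll": 0,"claw": 0}

```text
time_s: 16.75
position: [526.0, 181.5, 104.4]
eef_rot: [0.001, 0.998, -0.059, 0.006]
wrist_force: [-2.0, 0.1, 14.5]
finger_gap: 10.3
```

```bash
python3 - <<'E'
from h import *
st()
E
```

```text
t 16.75 pos [525.98 181.51 104.39] xang -6.71 zaxis [ 0.012  -0.003  -0.9999] F [-2.    0.15 14.5 ] T [-0.126  0.407  0.017] gap 10.33 j [ 0.27  0.45  1.64 -0.01  1.05  0.39]
```

>>> carry_out:
  motion:
    - {"x": -0.6,"y": -0.3,"z": -1.5,"roll": 0.06,"claw": 0}
    - {"x": -0.6,"y": -0.3,"z": -1.6,"roll": 0.08,"claw": 0}
    - {"x": -0.6,"y": -0.3,"z": -1.6,"roll": 0.08,"claw": 0}

```text
time_s: 17.12
position: [526.5, 181.4, 103.3]
eef_rot: [-0.001, 0.998, 0.054, 0.01]
wrist_force: [-1.5, -0.9, 13.5]
finger_gap: 10.4
```

```bash
python3 - <<'E'
from h import *
st()
E
```

```text
t 17.12 pos [526.45 181.4  103.28] xang 6.21 zaxis [ 0.0197  0.0027 -0.9998] F [-1.51 -0.9  13.49] T [-0.393  0.304 -0.219] gap 10.41 j [ 0.27  0.44  1.64 -0.    1.03  0.16]
```

>>> carry_out:
  motion:
    - {"x": -0.6,"y": -0.3,"z": -2,"roll": 0.07,"claw": 0}
    - {"x": -0.6,"y": -0.3,"z": -2,"roll": 0.07,"claw": 0}
    - {"x": -0.6,"y": -0.3,"z": -2,"roll": 0.07,"claw": 0}

```text
time_s: 17.5
position: [527.1, 181.4, 101.9]
eef_rot: [-0.003, 0.987, 0.162, 0.014]
wrist_force: [-3.7, -1.9, 18.4]
finger_gap: 10.6
```

```bash
python3 - <<'E'
from h import *
st()
E
```

```text
t 17.5 pos [527.11 181.36 101.87] xang 18.63 zaxis [ 0.0267  0.01   -0.9996] F [-3.71 -1.9  18.41] T [-0.55   0.879 -0.219] gap 10.56 j [ 0.26  0.44  1.65  0.    1.02 -0.06]
```

>>> carry_out:
  motion:
    - {"x": -1.0,"y": -0.4,"z": -1.7,"roll": 0.13,"claw": 0}
    - {"x": -1.0,"y": -0.4,"z": -1.7,"roll": 0.13,"claw": 0}

```text
time_s: 17.75
position: [527.4, 181.4, 101.7]
eef_rot: [-0.005, 0.956, 0.292, 0.018]
wrist_force: [1.0, 0.9, 12.9]
finger_gap: 10.3
```

```bash
python3 - <<'E'
from h import *
st()
E
```

```text
t 17.75 pos [527.45 181.42 101.7 ] xang 33.95 zaxis [ 0.0306  0.0197 -0.9993] F [ 0.98  0.92 12.91] T [-0.108 -0.173 -0.299] gap 10.26 j [ 0.26  0.44  1.65  0.01  1.01 -0.34]
```

>>> carry_out:
  motion:
    - {"x": -0.7,"y": -0.3,"z": -2.0,"roll": 0.13,"claw": 0}
    - {"x": -0.7,"y": -0.3,"z": -2.0,"roll": 0.13,"claw": 0}

```text
time_s: 18.0
position: [528.3, 181.7, 101.0]
eef_rot: [-0.007, 0.909, 0.417, 0.021]
wrist_force: [-1.4, 0.1, 17.3]
finger_gap: 9.9
```

```bash
python3 - <<'E'
from h import *
st();snap('side','s10');snap('wrist','w10')
a=cv2.resize(cv2.imread('pics/s10.png')[100:200,160:260],(390,390),interpolation=cv2.INTER_CUBIC)
b=cv2.resize(cv2.imread('pics/w10.png')[100:380,140:420],(390,390),interpolation=cv2.INTER_CUBIC)
cv2.imwrite('pics/c10.png',np.hstack([a,b]))
E
```

```text
t 18.0 pos [528.26 181.7  100.99] xang 49.32 zaxis [ 0.0314  0.0301 -0.9991] F [-1.41  0.08 17.26] T [-0.32   0.446 -0.373] gap 9.92 j [ 0.26  0.44  1.65  0.02  1.01 -0.62]
```

View pics/c10.png

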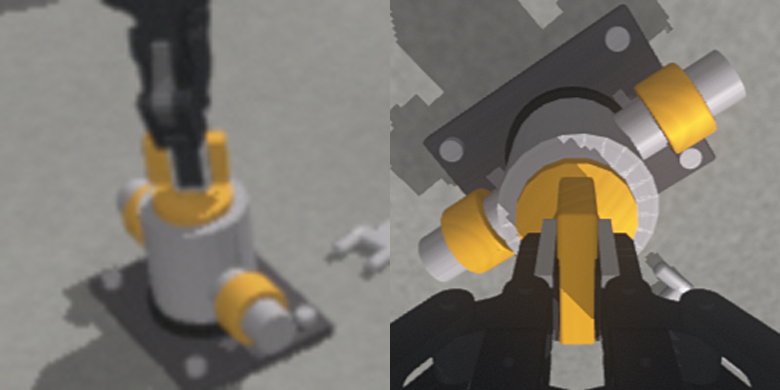

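>>> carry_out:
  motion:
    - {"x": -0.7,"y": -0.3,"z": -1.8,"roll": 0.13,"claw": 0}
    - {"x": -0.7,"y": -0.3,"z": -1.9,"roll": 0.13,"claw": 0}

```text
time_s: 18.35
position: [528.9, 182.2, 100.5]
eef_rot: [-0.009, 0.845, 0.534, 0.023]
wrist_force: [-2.8, 1.9, 17.0]
finger_gap: 10.3
```

```bash
python3 - <<'E'
from h import *
st()
E
```

```text
t 18.35 pos [528.87 182.16 100.52] xang 64.6 zaxis [ 0.029   0.0403 -0.9988] F [-2.82  1.9  16.98] T [-0.177  0.495 -0.338] gap 10.29 j [ 0.25  0.44  1.65  0.04  1.01 -0.89]
```

>>> carry_out:
  motion:
    - {"x": -0.4,"y": -0.5,"z": -1.8,"roll": 0.13,"claw": 0}
    - {"x": -0.4,"y": -0.5,"z": -1.9,"roll": 0.13,"claw": 0}

```text
time_s: 18.6
position: [529.5, 182.7, 100.2]
eef_rot: [-0.012, 0.766, 0.642, 0.025]
wrist_force: [-6.1, 3.0, 19.3]
finger_gap: 9.9
```

```bash
python3 - <<'E'
from h import *
st();snap('side','s11')
cv2.imwrite('pics/s11z.png',cv2.resize(cv2.imread('pics/s11.png')[110:190,170:250],(600,600),interpolation=cv2.INTER_CUBIC))
E
```

```text
t 18.6 pos [529.48 182.7  100.21] xang 79.97 zaxis [ 0.0223  0.0503 -0.9985] F [-6.07  3.   19.27] T [ 0.16   1.081 -0.416] gap 9.91 j [ 0.25  0.45  1.65  0.05  1.01 -1.17]
```

View pics/s11z.png

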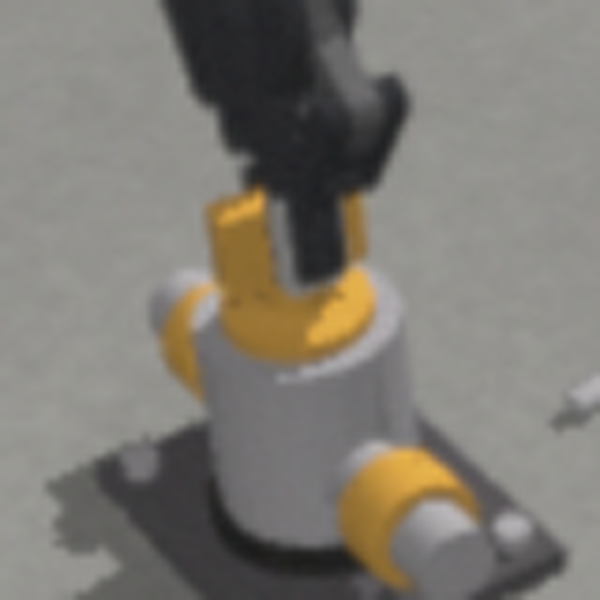

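>>> carry_out:
  motion:
    - {"x": -1.0,"y": 0.2,"z": -1.5,"roll": 0.07,"claw": 0}
    - {"x": -0.8,"y": 0.2,"z": -1.6,"roll": 0.01,"claw": 0}

```text
time_s: 18.9
position: [529.6, 183.4, 100.5]
eef_rot: [-0.011, 0.736, 0.676, 0.027]
wrist_force: [-2.8, -5.4, 16.6]
finger_gap: 10.4
```

```bash
python3 - <<'E'
from h import *
st()
E
```

```text
t 18.9 pos [529.56 183.45 100.45] xang 85.19 zaxis [ 0.024   0.0531 -0.9983] F [-2.75 -5.36 16.58] T [-1.547  0.644 -0.046] gap 10.36 j [ 0.25  0.44  1.65  0.05  1.01 -1.27]
```

>>> carry_out:
  motion:
    - {"x": 0,"y": -0.4,"z": 0,"roll": -0.02,"claw": 0}
    - {"x": 0,"y": 0,"z": 0,"roll": 0,"claw": 0}

```text
time_s: 19.15
position: [529.7, 183.2, 101.6]
eef_rot: [-0.011, 0.743, 0.669, 0.027]
wrist_force: [-2.4, -0.2, 4.6]
finger_gap: 10.4
```

```bash
python3 - <<'E'
from h import *
st()
E
```

```text
t 19.15 pos [529.72 183.23 101.62] xang 84.07 zaxis [ 0.0262  0.0526 -0.9983] F [-2.37 -0.16  4.56] T [-0.903  0.614  0.078] gap 10.42 j [ 0.25  0.44  1.65  0.05  1.01 -1.25]
```

>>> carry_out:
  motion:
    - {"x": 0,"y": 0,"z": 0,"roll": 0,"claw": 40}
    - {"x": 0,"y": 0,"z": 0,"roll": 0,"claw": 60}
    - {"x": 0,"y": 0,"z": 2,"roll": 0,"claw": 70}
    - {"x": 0,"y": 0,"z": 10,"roll": 0,"claw": 80}
    - {"x": 0,"y": 0,"z": 20,"roll": 0,"claw": 80}
    - {"x": 0,"y": 0,"z": 20,"roll": 0,"claw": 80}
    - {"x": 0,"y": 0,"z": 20,"roll": 0,"claw": 80}
    - {"x": 0,"y": 0,"z": 20,"roll": 0,"claw": 80}

```text
time_s: 20.15
position: [529.1, 183.3, 197.2]
eef_rot: [-0.011, 0.743, 0.669, 0.027]
wrist_force: [-0.1, -0.1, 0.1]
finger_gap: 79.8
```

>>> carry_out:
  motion:
    - {"x": -10,"y": -20,"z": 25,"roll": 0,"claw": 80}
    - {"x": -10,"y": -20,"z": 10,"roll": 0,"claw": 80}
    - {"x": 0,"y": 0,"z": 0,"roll": 0,"claw": 80}

```text
time_s: 20.52
position: [509.0, 142.6, 236.9]
eef_rot: [-0.01, 0.742, 0.669, 0.029]
wrist_force: [-0.1, -0.3, -0.4]
finger_gap: 79.8
```

```bash
python3 - <<'E'
from h import *
st();snap('side','s12');snap('wrist','w12')
a=cv2.resize(cv2.imread('pics/s12.png')[110:190,170:250],(390,390),interpolation=cv2.INTER_CUBIC)
b=cv2.resize(cv2.imread('pics/w12.png'),(400,300))
c=np.zeros((390,790,3),np.uint8);c[:,:390]=a;c[:300,390:]=b
cv2.imwrite('pics/c12.png',c)
E
```

```text
t 20.52 pos [509.02 142.62 236.86] xang 84.09 zaxis [ 0.0292  0.0537 -0.9981] F [-0.14 -0.26 -0.42] T [-0.023 -0.007 -0.019] gap 79.76 j [ 0.18  0.23  1.6   0.05  1.28 -1.3 ]
```

View pics/c12.png

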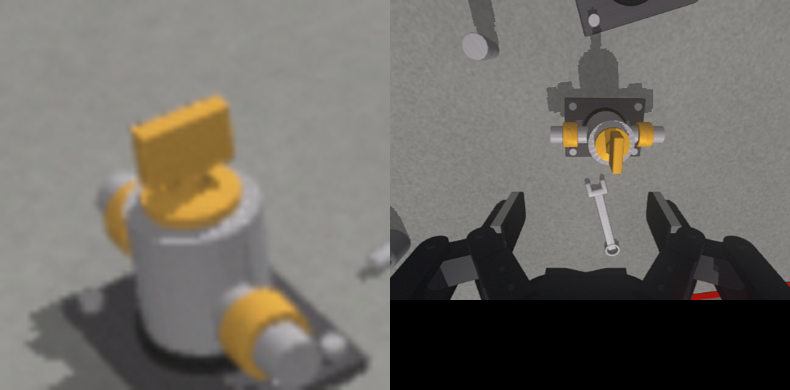

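```bash
python3 - <<'E'
from h import *
a=cv2.resize(cv2.imread('pics/s12.png')[122:172,188:238],(600,600),interpolation=cv2.INTER_CUBIC)
cv2.imwrite('pics/s12z.png',a)
b=cv2.resize(cv2.imread('pics/w12.png')[120:260,220:400],None,fx=4.2,fy=4.2,interpolation=cv2.INTER_CUBIC)
cv2.imwrite('pics/w12z.png',b)
E
```

```text
(no output)
```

View pics/s12z.png

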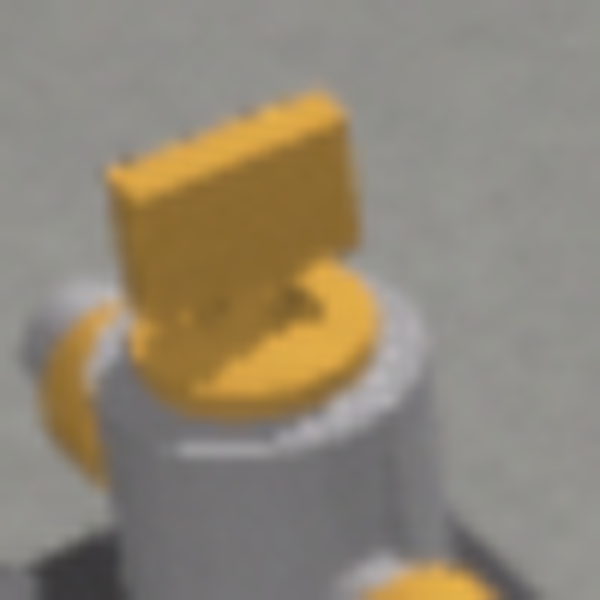

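View pics/w12z.png

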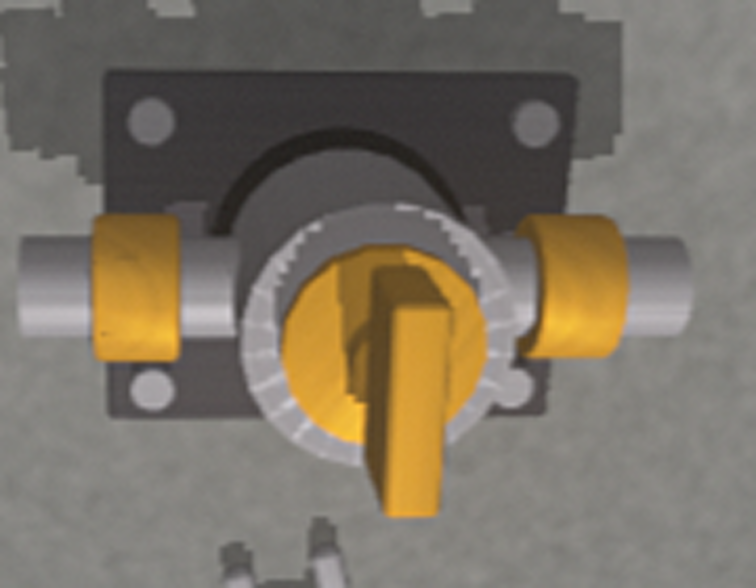

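```bash
python3 - <<'E'
from h import *
d=load('w12')
P=lambda a,b,z: ray(d,220+a/4.2,120+b/4.2,z)
print('rim',P(380,334,85),np.linalg.norm(P(242,334,85)-P(518,334,85)))
for h in (0,1,2,3): print(h,'collar',P(384,344,91+h), 'diam',np.linalg.norm(P(281,344,91+h)-P(487,344,91+h)))
c=[P(*q,132) for q in [(393,303),(450,305),(438,517),(387,517)]]
print('top',np.mean(c,0),np.linalg.norm(c[1]-c[2]));v=c[0]+c[1]-c[2]-c[3];print(np.degrees(np.arctan2(v[1],v[0])))
a,b=P(136,287,42),P(577,285,42);v=a-b;print('pipe',np.degrees(np.arctan2(v[1],v[0])))
E
```

```text
rim [527.0903818  185.25226737  85.        ] 64.12281364362437
0 collar [527.4744467  185.15514407  91.        ] diam 47.02354713693196
1 collar [527.11419862 185.01093144  92.        ] diam 46.859812052849605
2 collar [526.75395054 184.86671881  93.        ] diam 46.6960769687673
3 collar [526.39370245 184.72250618  94.        ] diam 46.532341884684925
top [528.05267973 184.84151353 132.        ] 45.19838089069341
174.58106288481616
pipe -96.60843409872776
```

```bash
python3 - <<'E'
from h import *
s=load('s12');t=np.linspace(0,2*np.pi,181)
def ring(c,r,z): return np.array([proj(s,[c[0]+r*np.cos(a),c[1]+r*np.sin(a),z]) for a in t])
for nm,c,r,z in [('rim',(527.5,185),32,85)]+[('collar%d'%h,(527.3,185.1),23.5,85+h) for h in (0,1,2,3,5)]:
    R=(ring(c,r,z)-[188,122])*12; print(nm,'x',R[:,0].min().round(),R[:,0].max().round(),'bottom',R[:,1].max().round(),'at',R[R[:,1].argmax(),0].round())
hsv=cv2.cvtColor(s['pixels'],cv2.COLOR_RGB2HSV);m=cv2.inRange(hsv,(12,120,60),(35,255,255))
for u in range(200,222,2):
    r=np.where(m[130:165,u])[0];print(u,130+r.max(),end='; ')
E
```

```text
rim x 87.0 427.0 bottom 442.0 at 235.0
collar0 x 131.0 381.0 bottom 415.0 at 240.0
collar1 x 131.0 380.0 bottom 411.0 at 239.0
collar2 x 130.0 379.0 bottom 407.0 at 239.0
collar3 x 129.0 379.0 bottom 402.0 at 238.0
collar5 x 128.0 378.0 bottom 393.0 at 237.0
200 153; 202 155; 204 155; 206 156; 208 156; 210 156; 212 155; 214 154; 216 153; 218 151; Traceback (most recent call last):
  File "<stdin>", line 8, in <module>
    return umr_maximum(a, axis, None, out, keepdims, initial, where)
ValueError: zero-size array to reduction operation maximum which has no identity
```

```bash
python3 - <<'E'
from h import *
for f in ('s12','s9','side0'):
    p=load(f)['pixels'].astype(int)
    for u in (205,209,213): print(f,u,[tuple(x) for x in p[151:164,u][:, [0,2]].tolist()])
E
```

```text
s12 205 [(152, 52), (154, 52), (165, 54), (185, 61), (149, 53), (138, 69), (117, 109), (126, 126), (156, 155), (121, 121), (115, 115), (116, 116), (116, 114)]
s12 209 [(210, 67), (218, 71), (216, 69), (204, 65), (152, 53), (138, 68), (117, 107), (125, 125), (155, 154), (122, 121), (116, 116), (117, 116), (117, 117)]
s12 213 [(223, 74), (220, 70), (208, 67), (156, 54), (138, 62), (136, 108), (166, 164), (162, 163), (131, 131), (114, 115), (115, 115), (115, 115), (114, 114)]
s9 205 [(156, 145), (153, 142), (150, 139), (156, 144), (163, 153), (174, 169), (169, 170), (167, 167), (154, 154), (121, 120), (116, 116), (117, 116), (117, 116)]
s9 209 [(167, 153), (166, 153), (166, 153), (165, 153), (167, 156), (172, 166), (176, 174), (168, 168), (154, 153), (121, 122), (117, 117), (117, 118), (117, 116)]
s9 213 [(164, 150), (163, 150), (163, 150), (165, 154), (170, 163), (170, 170), (171, 172), (165, 165), (125, 124), (115, 115), (114, 115), (115, 115), (114, 114)]
side0 205 [(155, 144), (150, 139), (148, 136), (153, 143), (161, 150), (172, 168), (168, 167), (164, 164), (153, 151), (119, 119), (115, 115), (114, 114), (114, 113)]
side0 209 [(163, 151), (164, 151), (164, 151), (163, 151), (164, 153), (170, 164), (172, 171), (166, 166), (152, 151), (121, 121), (116, 115), (115, 115), (115, 116)]
side0 213 [(160, 148), (161, 147), (162, 149), (162, 150), (169, 162), (169, 168), (169, 169), (163, 162), (124, 123), (113, 113), (113, 113), (113, 113), (114, 113)]
```

```bash
python3 - <<'E'
from h import *
s=load('s12');d=load('w12')
for h in (0,1,2,3,4,5):
    z=131+h
    c=[ray(d,220+a/4.2,120+b/4.2,z) for a,b in [(393,303),(450,305),(438,517),(387,517)]]
    print(h,(((proj(s,np.mean(c,0))-[188,122])+.46)*12).round(1))
# calibrated offset: rim extents
R=np.array([proj(s,[527.3+32*np.cos(a),185.2+32*np.sin(a),85]) for a in np.linspace(0,6.283,200)]);print(((R-[188,122]+.46)*12).min(0),((R-[188,122]+.46)*12).max(0))
E
```

```text
0 [235.6 137.9]
1 [233.6 134.5]
2 [231.6 131.1]
3 [229.6 127.7]
4 [227.5 124.2]
5 [225.5 120.8]
[ 91.36802293 251.59922256] [430.71081707 448.00071704]
```

>>> carry_out:
  motion:
    - {"x": 25,"y": 10,"z": 0,"roll": 0,"claw": 80}
    - {"x": 35,"y": 10,"z": 0,"roll": 0,"claw": 80}
    - {"x": 35,"y": 10,"z": 0,"roll": 0,"claw": 80}
    - {"x": 20,"y": 5,"z": 0,"roll": 0,"claw": 80}
    - {"x": 0,"y": 0,"z": 0,"roll": 0,"claw": 80}
    - {"x": 0,"y": 0,"z": 0,"roll": 0,"claw": 80}

```text
time_s: 21.38
position: [627.0, 183.5, 231.1]
eef_rot: [-0.012, 0.741, 0.671, 0.026]
wrist_force: [-0.4, 0.7, -0.3]
finger_gap: 79.8
```

```bash
python3 - <<'E'
from h import *
st();snap('wrist','w13')
cv2.imwrite('pics/w13z.png',cv2.resize(cv2.imread('pics/w13.png')[0:140,200:380],None,fx=4.2,fy=4.2,interpolation=cv2.INTER_CUBIC))
E
```

```text
t 21.38 pos [626.96 183.47 231.09] xang 84.28 zaxis [ 0.0218  0.0529 -0.9984] F [-0.45  0.74 -0.25] T [-0.042  0.01   0.005] gap 79.82 j [ 0.21  0.52  1.22  0.05  1.37 -1.27]
```

View pics/w13z.png

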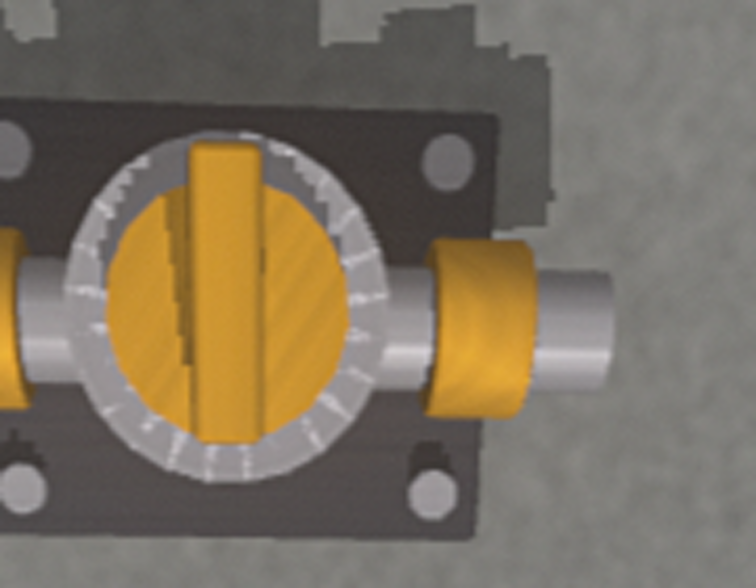

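```bash
python3 - <<'E'
from h import *
def fit(fn,x0,y0,sc):
    d=load(fn);hsv=cv2.cvtColor(d['pixels'],cv2.COLOR_RGB2HSV)
    return d
d2=load('w13');d1=load('w12')
r1=ray(d1,220+380/4.2,120+334/4.2,85);r2=ray(d2,200+226/4.2,306/4.2,85)
print(r1,r2, cam(d1)[4],cam(d2)[4])
for h in (0,1,2,3,4):
    a=ray(d1,220+384/4.2,120+344/4.2,91+h)-r1;b=ray(d2,200+228/4.2,311/4.2,91+h)-r2
    print(h,a[:2].round(2),b[:2].round(2),'diff',(a-b)[:2].round(2))
c=[ray(d2,200+a/4.2,b/4.2,132) for a,b in [(191,144),(262,144),(260,441),(198,441)]]
print(np.mean(c,0)-r2); v=c[0]+c[1]-c[2]-c[3];print(np.degrees(np.arctan2(v[1],v[0])))
E
```

```text
[527.0903818  185.25226737  85.        ] [526.35372542 184.71884776  85.        ] [424.01376947 143.73830643 378.19286035] [542.73998855 183.89577707 373.43885093]
0 [ 0.38 -0.1 ] [1.26 0.26] diff [-0.88 -0.36]
1 [ 0.02 -0.24] [1.31 0.25] diff [-1.29 -0.5 ]
2 [-0.34 -0.39] [1.37 0.25] diff [-1.7  -0.64]
3 [-0.7  -0.53] [1.42 0.25] diff [-2.12 -0.78]
4 [-1.06 -0.67] [1.48 0.24] diff [-2.53 -0.92]
[ 1.424141    0.32071568 47.        ]
173.58767216783878
```

```bash
python3 - <<'E'
from h import *
print(workorder.job_done()); st()
E
```

```text
the job is handed in; nothing more can be done
None
the job is handed in; nothing more can be done
```

I took the brass plug from the block and lowered it into the smaller valve with its handle in line with the pipes. I then turned it about 91° in steps, checking the force only at the end of each step. I let go and handed the job in at about 21.5 s of the 61 s allowed. The tin, spanner and socket were not touched. After I let go, the plug stayed where it was instead of rising on the spring.

- **Push:** at those checks the push on the valve, plug weight included, was about 16 to 23 N. It dipped to 16 to 17 N at two of them, below the 20 N asked for. The highest reading came to about 22.6 N.
- **Handle:** after release the pictures put it at 90 to 91° to the pipes.
- **Collar height:** the measurements of its height above the rim disagree.
    - From the arm's height: about 0.9 mm.
    - From the handle top in the side view: about 1.7 mm.
    - From the collar edge in the side view: 2.8 to 3.2 mm, the least certain reading and close to the 3 mm limit.
    - From two wrist views: about zero.

    I judge it to be 1 to 2 mm.
- **Tilt:** the gripper crept up to about 3° off vertical while turning. In one of the two wrist views the released plug leaned about 1°; in the other it showed almost no lean.

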